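Mount the drill vice on its keyhole board and bolt it in

TASK

Mount the small bench vice on its wooden board: first lift the bolt's knob over the bump and draw the bolt fully back, then set the vice flat on the board with the round ends of its keyholes over the two screw heads and its handle away from the bolt, and pull it away from the bolt until the screws reach the slot ends. Then slide the bolt forward again behind the vice and over its bump, so that it drops fully into its notch and the vice stays locked. Leave the other things on the bench where they are.

Things in the scene. Friction and masses are not known exactly. Their poses are not given: they have to be found in the camera images.
- vice_mount: Mounting board fixed to the bench, robot's right: dark wood, 200 (x) x 120 (y) x 18 mm; origin: centre of its underside, z up; front (-x) roughly to the robot. Steel bolt guide at its rear, x = 24..97 mm, with two straps over the bolt (x = 24..34 and 87..97, 44 mm high). Vice's origin in this frame: over the screws (-28, 0, 18), pulled home (-56, 0, 18) mm, axes parallel.
- vice: Small grey vice, loose, on the robot's left, 0.6-0.95 kg. Origin: centre of its base plate's underside, z up, screw handle at -x. Plate 80 (x) x 104 (y) x 7 mm with a keyhole along x in each side lug. Jaws (rigid): x = -28..38, 50 mm wide in y, 24..66 mm high; grasp them across y near x = 3. Handle bar (76 mm along y, 35 mm high) at x = -71; the screw ends at x = -80.
- bolt_slide (a joint): Slide of the bolt along the board's x, m: 0 = shut (fully forward, cross pin in its notch, tip at board x = -11 mm, 5 mm behind the home vice's plate); grows to the rear; 0.034 = fully back at the stop, tip 11 mm clear of the vice set over the screws. Slides easily (0.4 N), 1.5 mm play in the notch.
- bolt_lift (a joint): How far the bolt is lifted, m: 0 = down, stop at 0.012. A bump under the cross pin: with bolt_slide between 0.0015 and 0.0155 the bolt must be lifted over 0.0065; pushing sideways never makes it climb. It weighs 0.16 kg and drops by its own weight. The bar (20 wide, 10 thick) lies 1 mm above the board when down.
- bolt_knob (a point): Centre of the bolt's upright black round knob, 24 mm in diameter, 45 to 74 mm above the board's underside when down (this point at 60 mm), on a 9 mm stem. Moves with the bolt; shut it is at board x = 44, y = 0 mm. Grip it from above across the board's y, fingertips above the straps' 44 mm.
- screw_left (a point): Top centre of the steel screw head at the board's +y: board (-44, 36, 33) mm. Head 16 mm across, 5 mm thick, on a 7 mm shank; its underside is 10 mm above the board's top.
- screw_right (a point): Same, at the board's -y: board (-44, -36, 33) mm.
- hole_left (a point): Centre of the round end (24 mm across) of the keyhole in the vice's +y lug, at the top of the plate: vice (-16, 36, 7) mm. From it a slot 11 mm wide runs to the vice's +x and ends at x = 15.5, so the vice slides 28 mm in its own -x to lock.
- hole_right (a point): Same, in the -y lug: vice (-16, -36, 7) mm.
- nail_tin: Bystander: open tin of nails, 69 mm across, 54 mm high; origin at the centre of its underside.
- string_spool: Bystander: wooden spool of string standing upright, 52 mm across, 60 mm high; origin at the centre of its underside.
- offcut_2x4: Bystander: wood offcut 62x120x38 mm lying on the saw's near table (x = 0.41 to 0.66 m, y = -0.12 to 0.18 m, top at z = 62 mm; the fence along it, y = 0.02 m, rises to 153 mm: carry things over it); origin at the centre of its underside.
- carpenter_pencil: Bystander: flat pencil, 169 mm long, on the saw's near table; origin at the centre of its underside.
- tape_measure: Bystander: tape measure 34x96x63 mm; origin at the centre of its underside.
- sanding_block: Bystander: sanding block 61x110x34 mm; origin at the centre of its underside.

How it is judged (in metres and radians):
On the way, in this order (a step that is already met when the one before it is completed fails the run):
1. the bolt is drawn fully back (value of joint bolt_slide above 0.028 m), for 0.2 s.
2. the vice lies flat on the board, the screw heads up through the round ends of its keyholes (z of vice in the frame of vice_mount between 0.015 and 0.0215 m and y of vice in the frame of vice_mount between -0.007 and 0.007 m and angle between vice's own z axis and vertical below 0.06 rad and x of vice in the frame of vice_mount between -0.04 and -0.016 m), for 0.05 s.
3. the vice is pulled home, the screws at the ends of the slots (z of vice in the frame of vice_mount between 0.015 and 0.0215 m and y of vice in the frame of vice_mount between -0.007 and 0.007 m and angle between vice's own z axis and vertical below 0.06 rad and x of vice in the frame of vice_mount between -0.06 and -0.0485 m), for 0.2 s.
At the end, for the whole second after the job is handed in: The vice lies flat on the board (within 3.5 mm of its top, 7 mm of its middle line), pulled home (its origin 48.5 to 60 mm in front of the board's centre) and at rest; the bolt is fully forward (bolt_slide under 4 mm) and down in its notch (bolt_lift under 3 mm) (all of step 3 and value of joint bolt_slide below 0.004 m and value of joint bolt_lift below 0.003 m and linear speed of vice below 0.02 m/s); the robot touches nothing.
It fails at once if a bystander is pushed more than 40 mm from its place (distance of any of nail_tin, string_spool, offcut_2x4, carpenter_pencil, tape_measure, sanding_block from where it was at the start of the episode above 0.04 m).
It also fails if it takes over 72 s, if anything falls off the work surface, if the arm or the gripper's body presses on something with over 40 N, if the wrist force passes 120 N, or if a joint passes its speed limit or range.

ROBOT

A 6-joint arm with a two-finger parallel gripper is mounted at the origin on a cart in front of the work surface, level with it; the furniture and walls round the work are solid. World frame = base frame: x ahead of the robot, y to its left, z up, the work surface at z = 0. Lengths are in m, angles in degrees, forces in N, time in s.
With the tool pointing down it reaches from about 0.375 to 0.9 m from the base axis. Payload 3.1 kg.
Tool frame: the origin (TCP) lies on the centre line of the jaws, within the pads' length; the fingertips stand 8 mm ahead of it and the grasp point (between the pads) lies 11 mm behind it; z points along the fingers, y is the line along which they close (so a half turn about z gives the same grasp; the last joint's range is limited). The gripper opens to 87 mm and grips with 3 to 60 N. Pads are 19 mm wide; open, the fingers measure 117 mm over their backs; the gripper's body (75 mm by 190 mm) begins 51 mm behind the grasp point.
Start: joints at [64.486, 30.224, 82.088, -0, 67.689, -10.227], TCP at [0.165, 0.603, 0.231] pointing down, gripper open.
Joint ranges: [-176.69, 176.69], [-43.24, 126.21], [12.49, 139.97], [-82, 262], [0, 151.66], [-163.58, 163.58]. Speed limits (degrees/s): [159.86, 159.86, 180, 180, 180, 180].

INTERFACE

Orientations are given as a 3x3 rotation matrix whose columns are the frame's x, y, z axes.
In Python, from rig import * gives the robot as it stands.
- The arm moves only by the tool step_arm, never from a script. Its argument "targets" is a list of rows, each a list of 5 numbers: the opening, from -1 (shut) to 1 (fully open), then the shift along the world's x, y, z normalised to -1 to 1, where 1 is 0.25 m, then the turn about the world's z normalised to -1 to 1, where 1 is 180 degrees. In form: [[fingers, x, y, z, turn], ...]. A call has 1 to 20 rows; each row is the pose to reach, as a shift and turn from the pose commanded when the call began, turning the shorter way round; what a row does not reach only later rows make up. A row lasts 1/10 s, in which the tool goes at most 50 mm and 8.59 degrees, less where a joint would pass 70% of its speed; a pose out of reach is approached as far as the arm can. A call with a number of a shift or a turn outside -1 to 1 is refused whole. A call with a gripper value outside its range is refused whole. The fingers move at their own pace and stop on an object; the grip force is fixed at half the most. Time passes only in rows, so rows that repeat a pose let the fingers close. It gives the time, the measured TCP pose, the force, the opening and the grip force at its end, in the units of the state.
- read_state(): the state, without advancing time (a new reading comes with each control period).
- capture(name): name is "side" or "top"; returns a dict with "color" (400x640x3 uint8, red, green, blue), "mtx" (3x3 intrinsics, pixels), "k1" (the pictures are not rectified: a ray, as slopes to the right and down, at radius r is drawn at 1 + k1 r^2 times it, then the intrinsics apply), "pose" (4x4, takes a point from camera to world coordinates). Camera axes: x right, y down, z forward; pixel columns grow to the right and rows downward; lengths in m; the calibration is good to about 2 mm. A picture is of the moment at which its call begins. There is no depth.
- hand_in(): hands the job in; it is judged then, once.
The state is a dict: "time_s": time; "joint_positions": joint angles; "qvel": joint speeds; "tau": joint torques, N m; "position": TCP position; "tcp_rot": TCP orientation; "force": force on the tool from outside, world axes, zero at the start; "moment": the same for the moment, N m; "opening": opening from 0.0 (shut) to 1.0 (fully open); "grasp_force": force on a finger pad.
Only numpy, scipy, OpenCV 4.12 (cv2) and the standard library are available. Lean on these libraries where they do the work, as an engineer would, in place of code of your own. Each camera call takes 0.05 s, during which the arm holds its last target. There are 200 camera calls.

## Working session

There is one attempt and no reset: what is moved stays moved. The work goes in short steps, Python scripts to look and compute and a tool call to move; the robot and the scene stay as the last step left them, time stands still between calls to the robot, and variables do not carry over. Pictures are saved under pics/ and viewed, at most 10 in all, crops included, and the job is handed in when it is done.

Besides the shell and the picture viewer there is one more tool, called after "Request:" as name([rows], argument=value, ...), one row to a line, values as JSON. step_arm: Moves the arm, as the interface text tells. Scaled input: -1 to 1 covers 0.25 m each way for a shift and 180 degrees each way for a turn. Its arguments: {"type":"object","properties":{"targets":{"type":"array","items":{"type":"array","items":{"type":"number"}}}},"required":["targets"]}

```bash
mkdir -p pics; cat > h.py <<'E'
from rig import *
import numpy as np, cv2
def ray(c,u,v):
    K=c["mtx"]; d=np.array([(u-K[0,2])/K[0,0],(v-K[1,2])/K[1,1]]); s=d.copy()
    for _ in range(30): s=d/(1+c["k1"]*(s@s))
    P=c["pose"]; return P[:3,3], P[:3,:3]@np.array([s[0],s[1],1])
def onz(c,u,v,z):
    o,r=ray(c,u,v); return o+r*(z-o[2])/r[2]
def proj(c,p):
    P=c["pose"]; q=P[:3,:3].T@(np.array(p)-P[:3,3]); s=q[:2]/q[2]; s=s*(1+c["k1"]*(s@s)); K=c["mtx"]
    return np.array([K[0,0]*s[0]+K[0,2],K[1,1]*s[1]+K[1,2]])
def tri(c1,p1,c2,p2):
    a,r=ray(c1,*p1); b,s=ray(c2,*p2)
    t=np.linalg.lstsq(np.c_[r,-s],b-a,rcond=None)[0]; x=a+t[0]*r; y=b+t[1]*s
    return (x+y)/2, np.linalg.norm(x-y)
E
python3 - <<'E'
from h import *
for n in("top","side"):
    c=capture(n); cv2.imwrite(f"pics/{n}0.png",c["color"][...,::-1]); print(n,c["mtx"].round(1).tolist(),c["k1"],c["pose"].round(3).tolist())
s=read_state(); print(s["time_s"],s["position"],np.round(s["tcp_rot"],3).tolist(),s["force"],s["opening"])
E
```

```text
top [[449.5, 0.0, 318.4], [0.0, 449.5, 198.4], [0.0, 0.0, 1.0]] -0.1138053533397083 [[-0.015, -0.994, 0.108, 0.429], [-1.0, 0.014, -0.007, 0.017], [0.005, -0.108, -0.994, 1.192], [0.0, 0.0, 0.0, 1.0]]
side [[397.8, 0.0, 315.4], [0.0, 397.8, 202.7], [0.0, 0.0, 1.0]] -0.10021282311311469 [[0.644, -0.568, 0.513, 0.024], [-0.765, -0.477, 0.433, -0.426], [-0.001, -0.671, -0.742, 0.836], [0.0, 0.0, 0.0, 1.0]]
0.1 [0.16445878 0.60229113 0.22967632] [[-0.965, 0.264, -0.001], [0.264, 0.965, -0.002], [0.0, -0.002, -1.0]] [-0.09815753 -0.65984101 -0.03570766] 0.9981363811356092
```

View pics/top0.png

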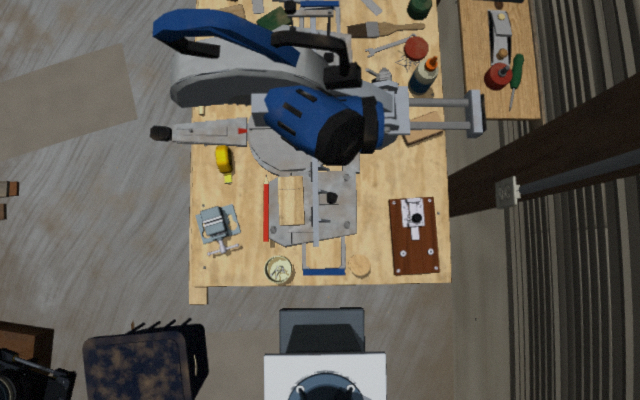

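View pics/side0.png

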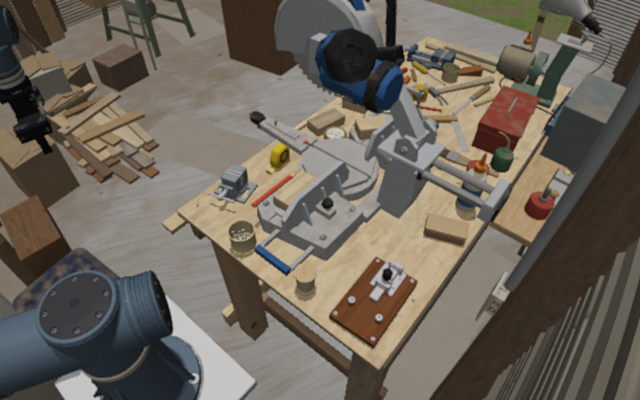

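The top view shows the vice at (218,228), board at (414,235) and knob at (416,217). The side view shows the board at (374,298), knob at (387,274) and vice at (235,180). I'll enlarge these areas.

```bash
python3 - <<'E'
from h import *
t=cv2.imread("pics/top0.png"); s=cv2.imread("pics/side0.png")
def cr(im,u,v,k,w=400,h=300):
    o=cv2.resize(im[v:v+h//k,u:u+w//k],None,fx=k,fy=k,interpolation=cv2.INTER_CUBIC)
    o=cv2.copyMakeBorder(o,0,h-o.shape[0],0,w-o.shape[1],cv2.BORDER_CONSTANT)
    for i in range(0,w//k,10): cv2.putText(o,str(u+i),(i*k,8),0,.3,(0,255,255)); cv2.line(o,(i*k,10),(i*k,14),(0,255,255))
    for i in range(0,h//k,10): cv2.putText(o,str(v+i),(0,i*k+4),0,.3,(0,255,255)); cv2.line(o,(20,i*k),(24,i*k),(0,255,255))
    return o
cv2.imwrite("pics/c1.png",np.vstack([np.hstack([cr(t,375,190,3),cr(t,185,195,5)]),np.hstack([cr(s,320,250,3),cr(s,190,155,5)])]))
E
```

```text
(no output)
```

View pics/c1.png

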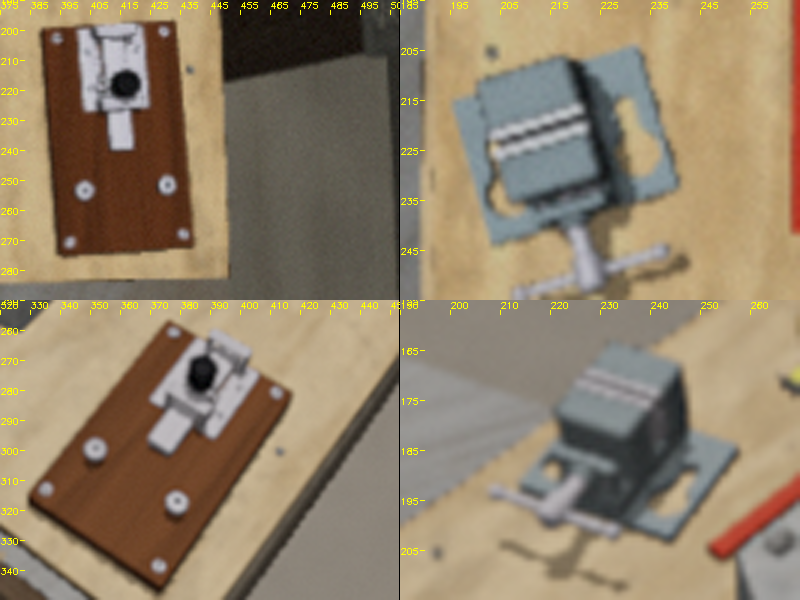

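The crops show these pixel positions:
- **Top view:** screws (403,253) and (431,252), knob (416.7,218), board corners about (388,200), (433,197), (439,272) and (394,276), vice plate corners about (233,204), (241,232), (204,244) and (196,215).
- **Side view:** screws (352,300) and (379,317), knob (387,274).

```bash
python3 - <<'E'
from h import *
t=capture("top"); s=capture("side")
def fitboard(c,box):
    u,v,w,h=box; hsv=cv2.cvtColor(c["color"],cv2.COLOR_RGB2HSV)[v:v+h,u:u+w].astype(int)
    rgb=c["color"][v:v+h,u:u+w].astype(int)
    m=((rgb[...,0]>1.5*rgb[...,2])&(rgb[...,0]<140)&(rgb[...,1]<85)&(hsv[...,1]>120)).astype(np.uint8)
    n,l,st,_=cv2.connectedComponentsWithStats(m); m=(l==1+st[1:,4].argmax())
    ys,xs=np.nonzero(m); P=np.array([onz(c,x+u,y+v,.018)[:2] for x,y in zip(xs,ys)])
    (cx,cy),(a,b),ang=cv2.minAreaRect((P*1000).astype(np.float32)); print("board",cx,cy,a,b,ang)
fitboard(t,(380,190,65,92)); fitboard(s,(322,250,100,100))
for n,a,b in [("sl",(403.3,253.3),(351.8,299.7)),("sr",(430.9,251.7),(379,317.3)),("knob",(416.7,217.5),(387.3,272))]:
    z=.033 if n[0]=="s" else .074
    p,e=tri(t,a,s,b); print(n,p.round(4),e.round(4),onz(t,*a,z).round(4),onz(s,*b,z).round(4))
pc=[onz(t,*q,.007) for q in [(233,204.4),(240.8,232.2),(203.8,243.6),(195.8,215)]]
print("plate",np.round(pc,4),np.mean(pc,0)); print([np.linalg.norm(pc[i]-pc[i-3]) for i in range(4)])
for q in [(257.6,185),(244.4,203)]: print("side plate",onz(s,*q,.007).round(4))
for q in [(200.2,212),(219,206.4)]: print("jaw rear",onz(t,*q,.066).round(4))
E
```

```text
board 455.1447448730469 -238.794921875 199.08026123046875 120.3447036743164 2.6928837299346924
board 450.679443359375 -242.3881378173828 200.90975952148438 117.60023498535156 2.864328384399414
sl [ 0.4095 -0.2079  0.0297] 0.0002 [ 0.4096 -0.2073  0.033 ] [ 0.4078 -0.2087  0.033 ]
sr [ 0.4121 -0.2799  0.0315] 0.0001 [ 0.4122 -0.2796  0.033 ] [ 0.4113 -0.2801  0.033 ]
knob [ 0.4993 -0.2378  0.0666] 0.0 [ 0.4988 -0.2362  0.074 ] [ 0.4948 -0.2397  0.074 ]
plate [[0.5451 0.2361 0.007 ]
 [0.4711 0.2152 0.007 ]
 [0.4421 0.3137 0.007 ]
 [0.5181 0.3359 0.007 ]] [0.49411184 0.27521427 0.007     ]
[np.float64(0.07689835551240269), np.float64(0.10267825580607177), np.float64(0.07921642266319165), np.float64(0.10332499026002175)]
side plate [0.542 0.233 0.007]
side plate [0.4679 0.2104 0.007 ]
jaw rear [0.5212 0.3088 0.066 ]
jaw rear [0.5347 0.2609 0.066 ]
```

Request:
step_arm([
  [1,0.94,-0.972,0.08,0.1],
  [1,0.94,-0.972,0.08,0.1],
  [1,0.94,-0.972,0.08,0.1],
  [1,0.94,-0.972,0.08,0.1],
  [1,0.94,-0.972,0.08,0.1],
  [1,0.94,-0.972,0.08,0.1],
  [1,0.94,-0.972,0.08,0.1],
  [1,0.94,-0.972,0.08,0.1],
])

```text
time_s: 1.0
position: [0.404, 0.3566, 0.251]
tcp_rot: [[-0.999, -0.041, 0.003], [-0.041, 0.999, -0.001], [-0.003, -0.001, -1.0]]
force: [0.2, 0.7, 0.1]
opening: 1.003
grasp_force: 0.0
```

Request:
step_arm([
  [1,0.08,-0.96,0,0],
  [1,0.08,-0.96,0,0],
  [1,0.08,-0.96,0,0],
  [1,0.08,-0.96,0,0],
  [1,0.08,-0.96,0,0],
  [1,0.08,-0.96,0,0],
])

```text
time_s: 1.6
position: [0.4201, 0.1165, 0.2506]
tcp_rot: [[-0.999, -0.042, 0.0], [-0.042, 0.999, -0.001], [-0.0, -0.001, -1.0]]
force: [0.5, 1.1, 0.2]
opening: 1.0
grasp_force: 0.0
```

Request:
step_arm([
  [1,0.16,-0.96,0,0],
  [1,0.16,-0.96,0,0],
  [1,0.16,-0.96,0,0],
  [1,0.16,-0.96,0,0],
  [1,0.16,-0.96,0,0],
  [1,0.16,-0.96,0,0],
])

```text
time_s: 2.2
position: [0.4623, -0.1243, 0.2508]
tcp_rot: [[-0.999, -0.043, 0.003], [-0.043, 0.999, -0.003], [-0.003, -0.003, -1.0]]
force: [0.1, 0.4, -0.3]
opening: 0.999
grasp_force: 0.0
```

Request:
step_arm([
  [1,0.152,-0.474,0,0],
  [1,0.152,-0.474,0,0],
  [1,0.152,-0.474,0,0],
  [1,0.152,-0.474,0,0],
  [1,0.152,-0.474,-0.2,0],
  [1,0.152,-0.474,-0.4,0],
  [1,0.152,-0.474,-0.52,0],
  [1,0.152,-0.474,-0.52,0],
  [1,0.152,-0.474,-0.52,0],
])

```text
time_s: 3.1
position: [0.498, -0.2367, 0.1208]
tcp_rot: [[-0.999, -0.049, -0.001], [-0.049, 0.999, 0.001], [0.001, 0.001, -1.0]]
force: [-0.5, 1.4, 0.4]
opening: 0.997
grasp_force: 0.0
```

```bash
python3 - <<'E'
from h import *
s=read_state(); print(s["time_s"],s["position"],s["tcp_rot"].round(3).tolist(),s["force"],s["joint_positions"])
t=capture("top")["color"]; d=capture("side")["color"]
a=cv2.resize(t[160:285,360:460],None,fx=4,fy=4); b=cv2.resize(d[225:350,310:410],None,fx=4,fy=4)
cv2.imwrite("pics/k1.png",np.hstack([a,b])[...,::-1])
E
```

```text
3.1 [ 0.49797898 -0.23672752  0.12077126] [[-0.999, -0.049, -0.001], [-0.049, 0.999, 0.001], [0.001, 0.001, -1.0]] [-0.54570592  1.44636439  0.4363673 ] [-3.70519591e+01  3.35143929e+01  9.83044011e+01  3.15006564e-02
  4.82641942e+01 -1.29882480e+02]
```

View pics/k1.png

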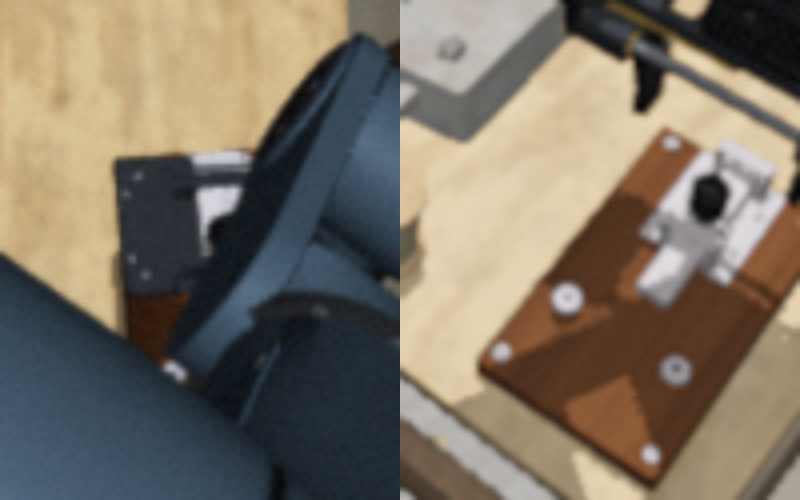

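The side picture shows the open fingers standing over the knob, at about (387,274) in full-image pixels, and the board is clear. I'll descend and grip.

Request:
step_arm([
  [1,0,0,-0.1,0],
  [1,0,0,-0.2,0],
  [1,0,0,-0.256,0],
  [1,0,0,-0.256,0],
  [1,0,0,-0.256,0],
  [-0.2,0,0,-0.256,0],
  [-0.5,0,0,-0.256,0],
  [-1,0,0,-0.256,0],
  [-1,0,0,-0.256,0],
  [-1,0,0,-0.256,0],
  [-1,0,0,-0.256,0],
  [-1,0,0,-0.256,0],
])

```text
time_s: 4.4
position: [0.4977, -0.2386, 0.0565]
tcp_rot: [[-0.999, -0.047, -0.0], [-0.047, 0.999, 0.0], [0.0, 0.0, -1.0]]
force: [-0.3, 0.2, -0.4]
opening: 0.45
grasp_force: 0.0
```

Request:
step_arm([
  [-1,0,0,0,0],
  [-1,0,0,0,0],
  [-1,0,0,0,0],
  [-1,0,0,0,0],
  [-1,0,0,0,0],
  [-1,0,0,0,0],
  [-1,0,0,0,0],
])

```text
time_s: 5.1
position: [0.4973, -0.2379, 0.0564]
tcp_rot: [[-0.999, -0.047, -0.001], [-0.047, 0.999, 0.001], [0.001, 0.001, -1.0]]
force: [0.3, 4.5, 0.9]
opening: 0.266
grasp_force: 30.0
```

Request:
step_arm([
  [-1,0,0,0.02,0],
  [-1,0,0,0.038,0],
  [-1,0,0,0.038,0],
  [-1,0,0,0.038,0],
  [-1,0.03,0.001,0.038,0],
  [-1,0.06,0.003,0.038,0],
  [-1,0.09,0.004,0.038,0],
  [-1,0.12,0.005,0.038,0],
  [-1,0.134,0.006,0.038,0],
  [-1,0.134,0.006,0.038,0],
  [-1,0.134,0.006,0.038,0],
])

```text
time_s: 6.2
position: [0.5316, -0.2364, 0.0658]
tcp_rot: [[-0.999, -0.047, -0.001], [-0.047, 0.999, 0.001], [0.0, 0.001, -1.0]]
force: [-1.0, 4.9, -0.9]
opening: 0.264
grasp_force: 30.0
```

Request:
step_arm([
  [-1,0,0,-0.02,0],
  [-1,0,0,-0.037,0],
  [-1,0,0,-0.037,0],
  [-1,0,0,-0.037,0],
  [0,0,0,-0.037,0],
  [0,0,0,-0.037,0],
  [0,0,0,-0.037,0],
  [0,0,0,-0.037,0],
  [1,0,0,0.1,0],
  [1,0,0,0.25,0],
  [1,0,0,0.45,0],
  [1,0,0,0.65,0],
  [1,0,0,0.76,0],
  [1,0,0,0.76,0],
])

```text
time_s: 7.6
position: [0.5341, -0.2395, 0.2619]
tcp_rot: [[-0.999, -0.047, 0.011], [-0.047, 0.999, -0.008], [-0.01, -0.008, -1.0]]
force: [1.0, -0.5, -0.1]
opening: 0.949
grasp_force: 0.0
```

```bash
python3 - <<'E'
from h import *
s=read_state(); print(s["time_s"],s["position"],s["opening"])
c=capture("side");d=c["color"]
m=(d[250:300,360:410].max(2)<45).astype(np.uint8); n,l,st,ce=cv2.connectedComponentsWithStats(m); print([(st[i].tolist(),(ce[i]+[360,250]).round(1)) for i in range(1,n) if st[i,4]>15])
b=np.array([.4535,-.2408]);x=np.array([np.cos(np.radians(2.6)),np.sin(np.radians(2.6))])
for k in(44,78): print(k,proj(c,[*(b+x*k/1000),.060]).round(1))
E
```

```text
7.6 [ 0.53414746 -0.23948294  0.26190633] 0.9488642500036398
[([30, 10, 9, 10, 65], array([394.1, 264.7]))]
44 [386.8 274.3]
78 [394.3 264.3]
```

Request:
step_arm([
  [1,-0.4,0.96,0,0],
  [1,-0.4,0.96,0,0],
  [1,-0.4,0.96,0,0],
  [1,-0.4,0.96,0,0],
  [1,-0.4,0.96,0,0],
  [1,-0.4,0.96,0,0],
])

```text
time_s: 8.25
position: [0.4263, 0.007, 0.2542]
tcp_rot: [[-0.999, -0.051, -0.007], [-0.051, 0.999, 0.003], [0.007, 0.003, -1.0]]
force: [0.0, -0.2, -0.9]
opening: 1.0
grasp_force: 0.0
```

Request:
step_arm([
  [1,0,0.96,0,0.073],
  [1,0,0.96,0,0.073],
  [1,0,0.96,0,0.073],
  [1,0,0.96,0,0.073],
  [1,0,0.96,0,0.073],
  [1,0,0.96,0,0.073],
])

```text
time_s: 8.85
position: [0.4314, 0.2465, 0.2548]
tcp_rot: [[-0.96, -0.278, -0.0], [-0.278, 0.96, 0.001], [0.0, 0.001, -1.0]]
force: [-0.3, -0.4, -0.2]
opening: 0.997
grasp_force: 0.0
```

Request:
step_arm([
  [1,0.256,0.126,0,0],
  [1,0.256,0.126,0,0],
  [1,0.256,0.126,-0.2,0],
  [1,0.256,0.126,-0.4,0],
  [1,0.256,0.126,-0.6,0],
  [1,0.256,0.126,-0.624,0],
  [1,0.256,0.126,-0.624,0],
  [1,0.256,0.126,-0.624,0],
])

```text
time_s: 9.65
position: [0.4971, 0.2743, 0.1018]
tcp_rot: [[-0.962, -0.273, 0.004], [-0.273, 0.962, 0.001], [-0.004, -0.0, -1.0]]
force: [-0.6, 0.8, 0.1]
opening: 1.0
grasp_force: 0.0
```

```bash
python3 - <<'E'
from h import *
s=read_state(); print(s["time_s"],s["position"],s["tcp_rot"][:,1],s["opening"])
t=capture("top")["color"]; d=capture("side")["color"]
a=cv2.resize(t[170:270,160:260],None,fx=4,fy=4); b=cv2.resize(d[120:220,180:280],None,fx=4,fy=4)
cv2.imwrite("pics/v1.png",np.hstack([a,b])[...,::-1])
E
```

```text
9.65 [0.49711439 0.27429258 0.10182614] [-2.72620668e-01  9.62121595e-01 -8.53373878e-05] 1.000445608305246
```

View pics/v1.png

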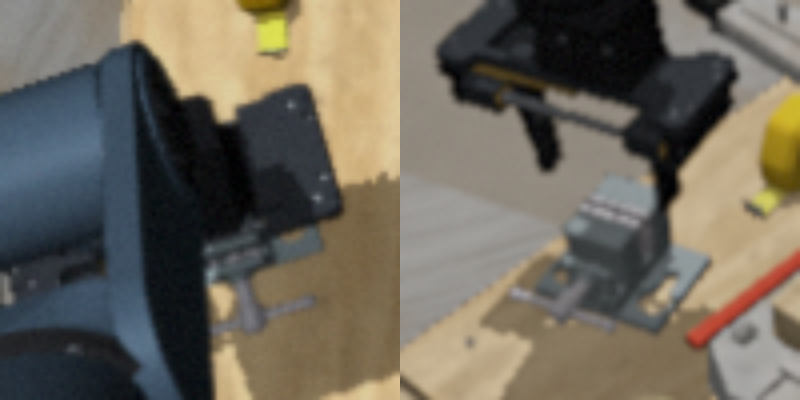

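The hand straddles the vice's jaws, with the fingers on either side of them in the side view. I'll descend and grip.

Request:
step_arm([
  [1,0,0,-0.08,0],
  [1,0,0,-0.16,0],
  [1,0,0,-0.22,0],
  [1,0,0,-0.244,0],
  [1,0,0,-0.244,0],
  [-1,0,0,-0.244,0],
  [-1,0,0,-0.244,0],
  [-1,0,0,-0.244,0],
  [-1,0,0,-0.244,0],
  [-1,0,0,-0.244,0],
  [-1,0,0,-0.244,0],
  [-1,0,0,-0.244,0],
  [-1,0,0,-0.244,0],
  [-1,0,0,-0.244,0],
  [-1,0,0,-0.244,0],
  [-1,0,0,-0.244,0],
])

```text
time_s: 11.35
position: [0.4953, 0.2754, 0.0393]
tcp_rot: [[-0.962, -0.272, 0.001], [-0.272, 0.962, 0.002], [-0.001, 0.001, -1.0]]
force: [-1.0, 5.9, 1.6]
opening: 0.573
grasp_force: 30.0
```

Request:
step_arm([
  [-1,0,0,0.04,0],
  [-1,0,0,0.12,0],
  [-1,0,0,0.24,0],
  [-1,0,0,0.36,0],
  [-1,0,0,0.48,0],
  [-1,0,0,0.6,0],
  [-1,0,0,0.72,0],
  [-1,0,0,0.8,0],
  [-1,0,0,0.84,0],
  [-1,0,0,0.84,0],
])

```text
time_s: 12.35
position: [0.4951, 0.2739, 0.2495]
tcp_rot: [[-0.962, -0.273, 0.001], [-0.273, 0.962, -0.0], [-0.001, -0.001, -1.0]]
force: [-0.7, 0.0, -7.7]
opening: 0.571
grasp_force: 30.0
```

Request:
step_arm([
  [-1,-0.03,-0.06,0,-0.01],
  [-1,-0.08,-0.18,0,-0.02],
  [-1,-0.13,-0.32,0,-0.03],
  [-1,-0.18,-0.46,0,-0.04],
  [-1,-0.22,-0.6,0,-0.05],
  [-1,-0.25,-0.74,0,-0.06],
  [-1,-0.26,-0.88,0,-0.07],
  [-1,-0.26,-0.96,0,-0.073],
])

```text
time_s: 13.15
position: [0.428, 0.0323, 0.2474]
tcp_rot: [[-0.999, -0.045, -0.005], [-0.045, 0.999, -0.001], [0.005, -0.0, -1.0]]
force: [0.8, 0.3, -7.1]
opening: 0.569
grasp_force: 30.0
```

Request:
step_arm([
  [-1,0,-0.12,0,0],
  [-1,0,-0.26,0,0],
  [-1,0,-0.4,0,0],
  [-1,0,-0.54,0,0],
  [-1,0,-0.68,0,0],
  [-1,0,-0.82,0,0],
  [-1,0,-0.92,0,0],
  [-1,0,-0.96,0,0],
])

```text
time_s: 13.95
position: [0.4294, -0.2079, 0.2475]
tcp_rot: [[-0.999, -0.045, -0.002], [-0.045, 0.999, 0.0], [0.002, 0.0, -1.0]]
force: [0.6, 0.3, -7.4]
opening: 0.568
grasp_force: 30.0
```

Request:
step_arm([
  [-1,0,-0.04,0,0],
  [-1,0,-0.1,-0.06,0],
  [-1,-0.004,-0.136,-0.16,0],
  [-1,-0.004,-0.136,-0.28,0],
  [-1,-0.004,-0.136,-0.4,0],
  [-1,-0.004,-0.136,-0.52,0],
  [-1,-0.004,-0.136,-0.58,0],
  [-1,-0.004,-0.136,-0.588,0],
  [-1,-0.004,-0.136,-0.588,0],
  [-1,-0.004,-0.136,-0.588,0],
])

```text
time_s: 14.95
position: [0.43, -0.2399, 0.1028]
tcp_rot: [[-0.999, -0.048, 0.001], [-0.048, 0.999, -0.001], [-0.001, -0.001, -1.0]]
force: [0.1, 0.7, -6.8]
opening: 0.574
grasp_force: 30.0
```

```bash
python3 - <<'E'
from h import *
s=read_state(); print(s["time_s"],s["position"],s["tcp_rot"].round(3).tolist())
t=capture("top")["color"]; d=capture("side")["color"]
cv2.imwrite("pics/s1.png",cv2.resize(d[240:350,310:430],None,fx=5,fy=5,interpolation=cv2.INTER_CUBIC)[...,::-1])
E
```

```text
14.95 [ 0.42997151 -0.23985717  0.10283589] [[-0.999, -0.048, 0.001], [-0.048, 0.999, -0.001], [-0.001, -0.001, -1.0]]
```

View pics/s1.png

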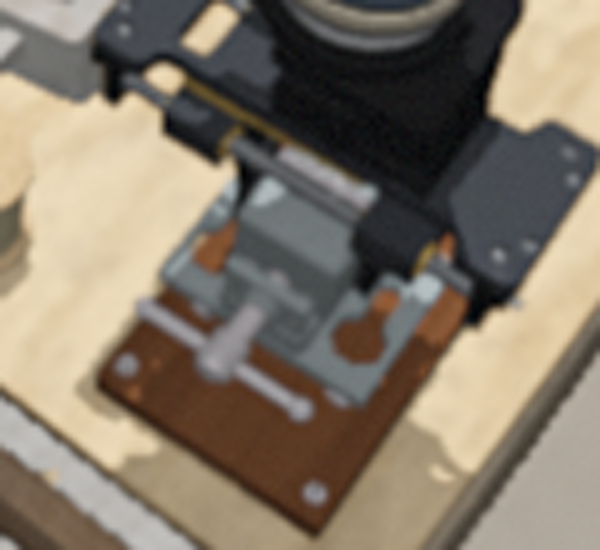

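The vice hangs over the board. The round end of its right keyhole is at about (381.6,307.6), and the front plate corners are at (342.6,296) and (382.4,321).

```bash
python3 - <<'E'
from h import *
c=capture("side"); z=.0705
h=onz(c,381.6,307.6,z); a=onz(c,342.6,296,z); b=onz(c,382.4,321,z)
x=np.array([.9989,.0475]);y=np.array([-.0475,.9989]); print(h,a,b,np.linalg.norm(a-b),np.degrees(np.arctan2(-(a-b)[0],(a-b)[1])))
print("origin from hole",h[:2]+16e-3*x+36e-3*y,"corners",(a+b)[:2]/2+.04*x)
for k in [381.6,307.6],: pass
tcp=np.array([.43,-.2399]); print("from tcp", tcp-.003*x)
sl=onz(c,351.8,299.7,.033);sr=onz(c,379,317.3,.033); print("board-target",(sl+sr)[:2]/2+.016*x)
# expected hole boundary pixel check for origin
o=tcp-.003*x
for n,p in (("hole",o-.016*x-.036*y),("cl",o-.04*x+.052*y),("cr",o-.04*x-.052*y)): print(n,proj(c,[*p,z]).round(1))
E
```

```text
[ 0.41522356 -0.27855056  0.0705    ] [ 0.3843495  -0.19825167  0.0705    ] [ 0.39088864 -0.29707698  0.0705    ] 0.09904141560520699 3.785667162796967
origin from hole [ 0.42949596 -0.24183016] corners [ 0.42757507 -0.24576432]
from tcp [ 0.4270033 -0.2400425]
board-target [ 0.42556064 -0.24363654]
hole [380.2 307.9]
cl [339.6 293.7]
cr [380.7 320.6]
```

Request:
step_arm([
  [-1,-0.008,-0.008,-0.03,0],
  [-1,-0.008,-0.008,-0.06,0],
  [-1,-0.008,-0.008,-0.09,0],
  [-1,-0.008,-0.008,-0.11,0],
  [-1,-0.008,-0.008,-0.12,0],
  [-1,-0.008,-0.008,-0.128,0],
  [-1,-0.008,-0.008,-0.136,0],
  [-1,-0.008,-0.008,-0.136,0],
  [-1,-0.008,-0.008,-0.136,0],
])

```text
time_s: 16.0
position: [0.4274, -0.2417, 0.0682]
tcp_rot: [[-0.999, -0.047, 0.0], [-0.047, 0.999, -0.0], [-0.0, -0.0, -1.0]]
force: [0.2, 0.6, -7.5]
opening: 0.573
grasp_force: 30.0
```

The plate is already below the screw tops with no contact force, so the screws are in the holes. I'll continue down.

Request:
step_arm([
  [-1,0,0,-0.012,0],
  [-1,0,0,-0.02,0],
  [-1,0,0,-0.028,0],
  [-1,0,0,-0.034,0],
  [-1,0,0,-0.04,0],
  [-1,0,0,-0.04,0],
  [-1,0,0,-0.04,0],
])

```text
time_s: 16.7
position: [0.4272, -0.2416, 0.058]
tcp_rot: [[-0.999, -0.047, -0.0], [-0.047, 0.999, 0.0], [0.0, 0.0, -1.0]]
force: [-0.1, -0.2, -7.2]
opening: 0.572
grasp_force: 30.0
```

Request:
step_arm([
  [-1,0,0,-0.004,0],
  [-1,0,0,-0.004,0],
  [-1,0,0,-0.004,0],
  [-1,-0.015,-0.001,-0.004,0],
  [-1,-0.03,-0.0015,-0.004,0],
  [-1,-0.045,-0.002,-0.004,0],
  [-1,-0.06,-0.003,-0.004,0],
  [-1,-0.06,-0.003,-0.004,0],
  [-1,-0.06,-0.003,-0.004,0],
])

```text
time_s: 17.6
position: [0.4125, -0.2432, 0.0574]
tcp_rot: [[-0.999, -0.047, 0.001], [-0.047, 0.999, -0.001], [-0.001, -0.001, -1.0]]
force: [1.2, -2.5, 2.0]
opening: 0.572
grasp_force: 30.0
```

Request:
step_arm([
  [-1,-0.012,-0.0005,0.001,0],
  [-1,-0.024,-0.001,0.001,0],
  [-1,-0.036,-0.0015,0.001,0],
  [-1,-0.046,-0.002,0.001,0],
  [-1,-0.052,-0.0025,0.001,0],
  [-1,-0.052,-0.0025,0.001,0],
  [-1,-0.052,-0.0025,0.001,0],
])

```text
time_s: 18.3
position: [0.3994, -0.243, 0.0574]
tcp_rot: [[-0.999, -0.047, 0.0], [-0.047, 0.999, -0.0], [-0.0, -0.0, -1.0]]
force: [5.4, -0.4, 1.7]
opening: 0.571
grasp_force: 30.0
```

Request:
step_arm([
  [-1,-0.006,0,0,0],
  [-1,-0.008,0,0,0],
  [-1,-0.008,0,0,0],
  [-1,-0.008,0,0,0],
])

```text
time_s: 18.7
position: [0.399, -0.2431, 0.0575]
tcp_rot: [[-0.999, -0.046, 0.004], [-0.046, 0.999, -0.001], [-0.004, -0.001, -1.0]]
force: [10.6, 4.0, -0.2]
opening: 0.571
grasp_force: 30.0
```

The motion stopped with force building up, so the vice is home. I'll release it and rise.

Request:
step_arm([
  [-1,0.006,0,0,0],
  [-1,0.006,0,0,0],
  [0.6,0.006,0,0,0],
  [0.8,0.006,0,0,0],
  [0.9,0.006,0,0,0],
  [0.9,0.006,0,0,0],
  [0.9,0.006,0,0,0],
  [0.9,0.006,0,0,0],
  [0.9,0.006,0,0.08,0],
  [0.9,0.006,0,0.2,0],
  [0.9,0.006,0,0.36,0],
  [0.9,0.006,0,0.4,0],
  [0.9,0.006,0,0.4,0],
  [0.9,0.006,0,0.4,0],
])

```text
time_s: 20.1
position: [0.3982, -0.2425, 0.1567]
tcp_rot: [[-0.999, -0.047, -0.001], [-0.047, 0.999, 0.001], [0.001, 0.001, -1.0]]
force: [0.1, -0.1, 0.7]
opening: 0.95
grasp_force: 0.0
```

```bash
python3 - <<'E'
from h import *
s=read_state(); print(s["time_s"],s["position"],s["tcp_rot"].round(3).tolist(),s["opening"])
d=capture("side")["color"]
cv2.imwrite("pics/s2.png",cv2.resize(d[240:350,310:430],None,fx=5,fy=5,interpolation=cv2.INTER_CUBIC)[...,::-1])
E
```

```text
20.1 [ 0.39822346 -0.24251974  0.15670527] [[-0.999, -0.047, -0.001], [-0.047, 0.999, 0.001], [0.001, 0.001, -1.0]] 0.9503114123096965
```

View pics/s2.png

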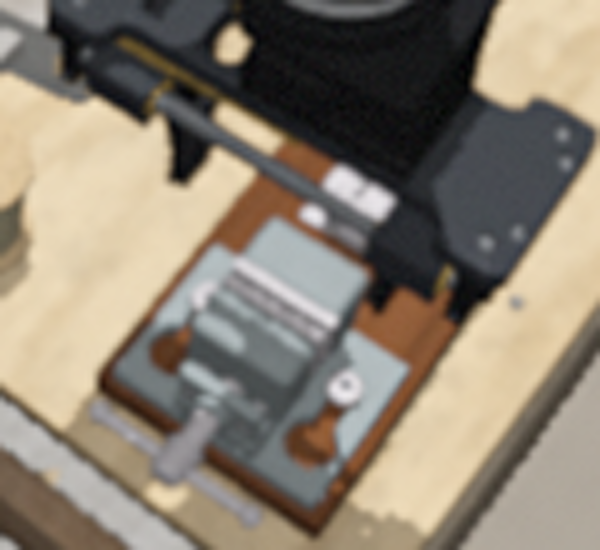

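The vice is home: the right screw head sits at its slot end, at about (378,317), and the empty round end is in front of it. Next I'll go to the knob.

Request:
step_arm([
  [0.9,0.2,0.01,0,0],
  [0.9,0.4,0.02,0,0],
  [0.9,0.534,0.024,0,0],
  [0.9,0.534,0.024,0,0],
  [0.9,0.534,0.024,0,0],
  [0.9,0.534,0.024,-0.12,0],
  [0.9,0.534,0.024,-0.24,0],
  [0.9,0.534,0.024,-0.36,0],
  [0.9,0.534,0.024,-0.4,0],
  [0.9,0.534,0.024,-0.4,0],
  [0.9,0.534,0.024,-0.4,0],
])

```text
time_s: 21.25
position: [0.532, -0.2374, 0.0578]
tcp_rot: [[-0.999, -0.047, 0.0], [-0.047, 0.999, -0.0], [-0.0, -0.0, -1.0]]
force: [0.4, -0.7, 0.3]
opening: 0.954
grasp_force: 0.0
```

Request:
step_arm([
  [-1,0,0,0,0],
  [-1,0,0,0,0],
  [-1,0,0,0,0],
  [-1,0,0,0,0],
  [-1,0,0,0,0],
  [-1,0,0,0,0],
  [-1,0,0,0,0],
  [-1,0,0,0,0],
  [-1,0,0,0,0],
  [-1,0,0,0,0],
  [-1,0,0,0,0],
  [-1,0,0,0,0],
  [-1,0,0,0,0],
])

```text
time_s: 22.55
position: [0.5319, -0.2363, 0.0572]
tcp_rot: [[-0.999, -0.047, -0.001], [-0.047, 0.999, 0.001], [0.001, 0.001, -1.0]]
force: [0.1, 4.7, 2.8]
opening: 0.267
grasp_force: 30.0
```

Request:
step_arm([
  [-1,0,0,0.02,0],
  [-1,0,0,0.038,0],
  [-1,0,0,0.038,0],
  [-1,0,0,0.038,0],
  [-1,-0.03,-0.001,0.038,0],
  [-1,-0.06,-0.003,0.038,0],
  [-1,-0.09,-0.004,0.038,0],
  [-1,-0.12,-0.005,0.038,0],
  [-1,-0.136,-0.006,0.038,0],
  [-1,-0.138,-0.006,0.038,0],
  [-1,-0.138,-0.006,0.038,0],
])

```text
time_s: 23.65
position: [0.4972, -0.238, 0.0667]
tcp_rot: [[-0.999, -0.047, -0.001], [-0.047, 0.999, 0.001], [0.001, 0.001, -1.0]]
force: [-0.6, 5.2, -2.0]
opening: 0.264
grasp_force: 30.0
```

Request:
step_arm([
  [-1,0,0,-0.012,0],
  [-1,0,0,-0.024,0],
  [-1,0,0,-0.036,0],
  [-1,0,0,-0.04,0],
  [-1,0,0,-0.04,0],
  [-1,0,0,-0.04,0],
])

```text
time_s: 24.25
position: [0.4976, -0.238, 0.0571]
tcp_rot: [[-0.999, -0.047, -0.0], [-0.047, 0.999, 0.001], [0.0, 0.001, -1.0]]
force: [-1.2, 5.3, 1.7]
opening: 0.266
grasp_force: 30.0
```

Request:
step_arm([
  [0,0,0,0,0],
  [0,0,0,0,0],
  [0,0,0,0,0],
  [0,0,0,0,0],
  [0,0,0,0,0],
  [0.3,0,0,0.1,0],
  [0.3,0,0,0.28,0],
  [0.3,0,0,0.48,0],
  [0.3,0.1,0,0.68,0],
  [0.3,0.3,0.2,0.8,0],
  [0.3,0.4,0.2,0.8,0],
  [0.3,0.4,0.2,0.8,0],
  [0.3,0.4,0.2,0.8,0],
  [0.3,0.4,0.2,0.8,0],
])

```text
time_s: 25.65
position: [0.5962, -0.1885, 0.2556]
tcp_rot: [[-0.999, -0.047, -0.003], [-0.047, 0.999, 0.001], [0.003, 0.001, -1.0]]
force: [-0.1, -0.5, -0.2]
opening: 0.651
grasp_force: 0.0
```

```bash
python3 - <<'E'
from h import *
s=read_state(); print(s["time_s"],s["position"],s["force"],s["opening"])
d=capture("side")["color"]
m=(d[250:300,360:410].max(2)<45).astype(np.uint8); n,l,st,ce=cv2.connectedComponentsWithStats(m); print([(st[i].tolist(),(ce[i]+[360,250]).round(1)) for i in range(1,n) if st[i,4]>15])
o=cv2.imread("pics/side0.png")[...,::-1]
m=(o[250:300,360:410].max(2)<45).astype(np.uint8); n,l,st,ce=cv2.connectedComponentsWithStats(m); print([(st[i].tolist(),(ce[i]+[360,250]).round(1)) for i in range(1,n) if st[i,4]>15])
cv2.imwrite("pics/s3.png",cv2.resize(np.hstack([d[240:350,310:430],o[240:350,330:370]]),None,fx=5,fy=5,interpolation=cv2.INTER_CUBIC)[...,::-1])
E
```

```text
25.65 [ 0.59619979 -0.18852592  0.25559822] [-0.14957179 -0.48733538 -0.24836759] 0.6507533833530327
[([23, 19, 9, 12, 82], array([386.8, 274.2]))]
[([23, 19, 9, 12, 74], array([386.7, 274.4]))]
```

View pics/s3.png

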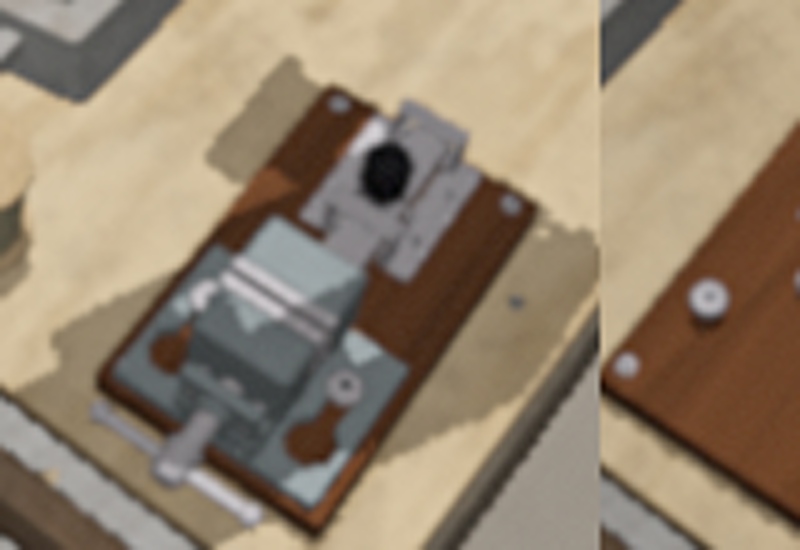

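The knob is at (386.8,274.2), the same as at the start, so the bolt is shut and down. The vice is home and the arm is clear.

```bash
python3 -c "
from rig import *
print(hand_in())"
```

```text
the job is handed in; nothing more can be done
None
```

The vice is mounted and pulled home on its screws, the bolt is shut and down behind it, and the job was handed in at about 26 s; the hand-in gave no verdict.

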